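Ready the tinning bench: pot onto its heating ring, warmer lid held at the pointer

TASK

Get the bench ready for tinning cable lugs: slide the covered solder pot along the steel plate from the white ring to the middle of the orange ring, without lifting or tipping it, and let go of it. Then lift the sprung lid of the grey lug warmer by its handle until the lid is in line with the red pointer beside it, and finish while still holding it steady there; leave the pointer and everything else on the bench where they are.

Things in the scene. Friction and masses are not known exactly. Their poses are not given: they have to be found in the camera images.
- pot: Loose round solder pot, 110 mm diameter, steel, with a fixed flat aluminium cover (114 mm diameter, its top 42 mm above the underside) and an upright black cylindrical knob on the cover's centre, 26 mm diameter, from 42 to 76 mm above the underside. About 0.6 kg. Origin: centre of its underside, z up. It starts on the white ring, standing on the steel plate.
- pot_knob (a point): Point on the pot's axis inside the black knob, 64 mm above the pot's underside: the height to grip it from above.
- heat_ring: Orange ring painted on the steel plate (140 mm outside, 122 mm inside diameter): where the pot must go. Origin: its centre, on the plate's top. Flat, nothing to catch on.
- rest_ring: White ring painted on the steel plate, the same size, its centre 190 mm from the orange one: where the pot starts. Origin: its centre, on the plate's top.
- plate: Dark flat steel plate fixed to the bench, 250 x 380 x 6 mm (x, y, z); its top is 6 mm above the bench. The rings lie on its y axis, 95 mm either side of its centre. Origin: centre of its underside. It may stand left or right of the warmer.
- warmer: Grey lug warmer fixed to the bench: an open box 160 x 200 mm (x, y), 75 mm high, copper lugs inside, closed by the aluminium lid. Origin: centre of its underside. Its x axis points from the front (handle side, towards the robot) to the hinge side. On its +y side a thin steel arc (radius 145 mm about the hinge, 124 mm from the middle) rises to 200 mm above the bench.
- lid (a joint): Angle of the lid: 0 = closed, grows to 1.4 as the handle side rises. A spring hinge pulls it shut: the handle, moved along its arc, takes about 4 N at the start and about 8 N at 0.9 rad; it falls shut when let go.
- lid_hinge (a point): On the hinge line, in the middle of the lid's far edge, 80 mm behind the warmer's centre and 75 mm above the bench. Its axes turn with the lid: y along the hinge line, -x along the lid from the hinge to the handle side, z out of the lid's upper face. The lid turns about its y axis. The lid is 160 x 200 x 12 mm, its underside through the hinge line, with a black stripe along its +y edge.
- lid_handle (a point): Middle of the lid's handle: a black round bar, 14 mm thick, 90 mm between its two posts, parallel to the hinge, 140 mm from the hinge line towards the front and 42 mm above the lid's underside (23 mm of free room between bar and lid). Closed, it is 117 mm above the bench. It turns with the lid (its axes are the lid's).
- pointer (a joint): Angle of the red pointer on the same hinge line, measured like the lid's angle: the lid is in line with the pointer when both angles are the same. Set anywhere from 0.35 to 0.9 rad; it stays where it is by friction.
- pointer_tip (a point): Free end of the red pointer, a flat bar 160 mm long on the warmer's +y side, 114 mm from the lid's middle line, 155 mm from the hinge line. Its axes turn with the pointer as the lid's do with the lid (-x along the pointer from hinge to tip).
- solder_reel: Bystander: small reel of solder, 36 mm diameter, 40 mm high, standing on the steel plate near the middle of its far long edge. Origin: centre of its underside.
- red_drum: Bystander: red cable drum, 110 mm diameter, 100 mm high, at the back. Origin: centre of its underside.
- black_drum: Bystander: black cable drum, 100 mm diameter, 110 mm high, at the back. Origin: centre of its underside.
- grey_drum: Bystander: grey cable drum, 90 mm diameter, 70 mm high, at the left side. Origin: centre of its underside.
- tape: Bystander: roll of black tape lying flat, 68 mm diameter, 19 mm high, at the right side. Origin: centre of its underside.
- pliers: Bystander: pliers with one red and one blue handle, about 175 mm long, 15 mm high, lying at the left side. Origin: near its pivot, on the bench.
- strippers: Bystander: wire strippers with red handles, about 175 mm long, 15 mm high, lying at the back. Origin: near its pivot, on the bench.
There are look-alikes about, which are no part of the job. There is more than one size of the pot; the job needs the largest.

How it is judged (in metres and radians):
On the way, in this order (a step that is already met when the one before it is completed fails the run):
1. the pot stands let go on the orange ring, the lid still shut (horizontal distance between pot and heat_ring below 0.015 m and height (world z) of pot below 0.01 m and angle between pot's own z axis and vertical below 0.06 rad and linear speed of pot below 0.02 m/s and contact force between pot and the arm below 0.1 N and contact force between pot and the fingers below 0.1 N and value of joint lid below 0.1 rad), for 0.2 s.
2. the lid is held by the gripper in line with the pointer (angle between the x axis of lid_hinge and the x axis of pointer_tip, either way round below 0.07 rad and value of joint lid above 0.2 rad and velocity of joint lid between -0.1 and 0.1 rad/s and contact force between lid and the fingers above 1.5 N), for 0.3 s.
At the end, for the whole second after the job is handed in: The gripper's fingers bear on the lid (more than 1.5 N) and hold it still, within 0.07 rad of the red pointer; the pot stands upright and untouched on the plate, its axis within 15 mm of the orange ring's centre; the pointer and the bystanders are where they were (all of step 2 and horizontal distance between pot and heat_ring below 0.015 m and height (world z) of pot below 0.01 m and angle between pot's own z axis and vertical below 0.06 rad and linear speed of pot below 0.02 m/s and contact force between pot and the arm below 0.1 N and contact force between pot and the fingers below 0.1 N and contact force between lid and pot below 0.1 N); the arm keeps its last pose, push and grip.
It fails at once if the pot is lifted (8 mm or more off the plate) (height (world z) of pot above 0.014 m).
It fails at once if the pot is tipped by more than 0.2 rad (angle between pot's own z axis and vertical above 0.2 rad).
It fails at once if the pointer is moved by more than 10 mm (distance of pointer_tip from where it was at the start of the episode above 0.01 m).
It fails at once if a bystander is moved by more than 30 mm (distance of any of solder_reel, red_drum, black_drum, grey_drum, tape, pliers, strippers from where it was at the start of the episode above 0.03 m).
It also fails if it takes over 61 s, if anything falls off the work surface, if the arm or the gripper's body presses on something with over 40 N, if the wrist force passes 120 N, or if a joint passes its speed limit or range.

ROBOT

A 6-joint arm with a two-finger parallel gripper is mounted at the origin on the work surface. World frame = base frame: x ahead of the robot, y to its left, z up, the work surface at z = 0. Lengths are in mm, angles in rad, forces in N, time in s.
With the tool pointing down it reaches from about 300 to 825 mm from the base axis. Payload 5.4 kg.
Tool frame: the origin (TCP) lies at the very end of the fingers, on their centre line; the grasp point (between the pads) lies 19 mm behind it (manip.tcp_to_grasp is the distance from the TCP to the grasp point, in mm); z points along the fingers, y is the line along which they close (so a half turn about z gives the same grasp; the last joint's range is limited). The gripper opens to 92 mm and grips with 3 to 60 N. Pads are 20 mm wide; open, the fingers measure 128 mm over their backs; the gripper's body (75 mm by 189 mm) begins 69 mm behind the grasp point.
Start: joints at [-1.418, 0.158, 1.597, -0, 1.386, -0.21], TCP at [204.039, -537.563, 214.601] pointing down, gripper open.
Joint ranges: [-2.91, 2.91], [-0.94, 2.29], [0.18, 2.7], [-1.29, 4.43], [0.17, 2.64], [-3, 3]. Speed limits (rad/s): [2.57, 2.57, 3.14, 3.14, 3.14, 3.14].

INTERFACE

Orientations are given as a unit quaternion [w, x, y, z].
In Python, from station import telemetry, vision, manip, nets gives the robot as it stands.
- The arm moves only by the shell command python3 -m creep 'ROWS' [FORCE]. ROWS is a JSON object of lists of equal length, an entry for each row: "dr": the turn, a rotation vector about the tool's x, y, z in rad, a list of three; "offset": the shift along the tool's x, y, z in m, a list of three; "hand": the opening in per cent of the stroke, from 0 (shut) to 100 (fully open). A call has 1 to 8 rows; each row is the pose to reach, as a shift and turn from the pose commanded when the call began, along the tool's axes at that moment; what a row does not reach only later rows make up. A row lasts 1/8 s, in which the tool goes at most 62.5 mm and 10.7 degrees, less where a joint would pass 70% of its speed; a pose out of reach is approached as far as the arm can. A call with a gripper value outside its range is refused whole. The fingers move at their own pace and stop on an object; FORCE is the grip in N (left out, the last holds). Time passes only in rows, so rows that repeat a pose let the fingers close. It gives the time, the measured TCP pose, the force, the opening and the grip force at its end, in the units of the state.
- telemetry.get_obs(): the state, without advancing time (a new reading comes with each control period).
- vision.snapshot(name): name is "side" or "top" or "wrist"; returns (picture, depth): 400x640x3 uint8, red, green, blue; 400x640 float32, mm along the optical axis (not along the pixel's ray), 0 where there is no reading.
- vision.camera_model(name): a dict with "K" (3x3 intrinsics, pixels), "dist_coeffs" ([k1, k2, p1, p2, k3] as OpenCV has them; the pictures are not rectified), "rvec" (rotation vector, rad) and "tvec" (3), from world to camera coordinates, as OpenCV has them. Camera axes: x right, y down, z forward; pixel columns grow to the right and rows downward; lengths in mm; the calibration is good to about 2 mm. A picture is of the moment at which its call begins: read the wrist's pose just before it. camera_model takes no time and is no camera call; for the wrist camera it gives the pose at the moment of the call.
- manip.sign_off(): hands the job in; it is judged then, once.
Trained networks look in the newest picture that a camera, given by its name, has taken for a name from the list of things; names that differ only in an ending like _2 or _b are one class to them, and where a whole thing is asked for, a point or a joint stands for the part that bears it (a point fixed in the world has none). Each returns a list of dicts, best first, with "confidence" (0 to 1); they miss things now and then, are a little off and sometimes report something else, mostly with a low value. They report only what shows in the picture. A call takes as long as a camera call. They do not tell look-alikes from the thing itself.
- nets.spot_in(camera, thing): "position" ([x, y, z] in mm, in world coordinates, good to about 4 mm: the middle of the surface that is visible of it).
The state is a dict: "time_s": time; "joints": joint angles; "qd": joint speeds; "joint_torque": joint torques, N m; "eef_pos": TCP position; "tool_rot": TCP orientation; "wrist_force": force on the tool from outside, world axes, zero at the start; "torque": the same for the moment, N m; "grip_width": finger opening in mm; "grasp_force": force on a finger pad.
Only numpy, scipy, OpenCV 4.12 (cv2) and the standard library are available. Lean on these libraries where they do the work, as an engineer would, in place of code of your own. Each camera call takes 0.05 s, during which the arm holds its last target. There are 200 camera calls.

## Working session

There is one attempt and no reset: what is moved stays moved. The work goes in short steps, Python scripts to look and compute and a shell command to move; the robot and the scene stay as the last step left them, time stands still between calls to the robot, and variables do not carry over. Pictures are saved under pics/ and viewed, at most 10 in all, crops included, and the job is handed in when it is done.

```bash
mkdir -p pics; ls; cat > h.py <<'E'
import numpy as np,cv2
from station import telemetry,vision,manip,nets
from scipy.spatial.transform import Rotation as R
def cam(n):
    m=vision.camera_model(n);return np.array(m["K"],float),np.array(m["dist_coeffs"],float),np.array(m["rvec"],float).ravel(),np.array(m["tvec"],float).ravel()
def world(c,px,z=None,d=None):
    K,D,r,t=c;Rm=cv2.Rodrigues(r)[0]
    u=cv2.undistortPoints(np.array(px,float).reshape(-1,1,2),K,D).reshape(-1,2)
    ray=np.c_[u,np.ones(len(u))]@Rm;o=-Rm.T@t
    if d is not None: return o+ray*np.array(d,float).reshape(-1,1)
    return o+ray*((z-o[2])/ray[:,2])[:,None]
def proj(c,P):
    K,D,r,t=c;return cv2.projectPoints(np.array(P,float).reshape(-1,1,3),r,t,K,D)[0].reshape(-1,2)
def snap(n,f):
    c=cam(n);im,d=vision.snapshot(n);cv2.imwrite(f'pics/{f}.png',im[:,:,::-1]);np.savez(f'pics/{f}.npz',im=im,d=d,**{'c%d'%i:x for i,x in enumerate(c)});return c,im,d
E
python3 - <<'E'
from h import *
for n in("top","side"):
    c,im,d=snap(n,n+'0')
    print(n,"campos",-cv2.Rodrigues(c[2])[0].T@c[3])
    for th in["pot","pot_knob","heat_ring","rest_ring","plate","warmer","lid","lid_handle","lid_hinge","pointer_tip","solder_reel"]:
        try: print(th,[(np.round(x["position"]).tolist(),round(x["confidence"],2),proj(c,x["position"]).round()[0].tolist()) for x in nets.spot_in(n,th)])
        except Exception as e: print(th,e)
print(telemetry.get_obs())
E
```

```text
pics
top campos [ 443.87422678    2.17795309 1602.8350442 ]
pot [([290.0, 330.0, 32.0], 0.9, [234.0, 264.0]), ([741.0, 384.0, 33.0], 0.67, [225.0, 152.0]), ([521.0, 321.0, 46.0], 0.66, [238.0, 206.0]), ([496.0, -250.0, 87.0], 0.36, [383.0, 215.0])]
pot_knob [([289.0, 331.0, 27.0], 0.78, [234.0, 264.0]), ([522.0, 318.0, 46.0], 0.73, [238.0, 206.0]), ([744.0, 383.0, 31.0], 0.7, [225.0, 151.0]), ([765.0, 225.0, 98.0], 0.36, [262.0, 143.0])]
heat_ring [([508.0, 133.0, 6.0], 0.74, [285.0, 211.0])]
rest_ring [([518.0, 280.0, 6.0], 0.83, [249.0, 207.0])]
plate [([502.0, 219.0, 8.0], 0.85, [264.0, 212.0])]
warmer [([499.0, -237.0, 84.0], 0.96, [379.0, 214.0])]
lid [([499.0, -249.0, 85.0], 0.96, [383.0, 214.0])]
lid_handle [([494.0, -253.0, 88.0], 0.9, [384.0, 215.0])]
lid_hinge [([498.0, -247.0, 87.0], 0.61, [382.0, 214.0])]
pointer_tip [([501.0, -129.0, 119.0], 0.47, [352.0, 213.0])]
solder_reel [([505.0, 131.0, 7.0], 0.71, [286.0, 211.0]), ([606.0, 221.0, 46.0], 0.66, [263.0, 185.0])]
side campos [   3.6247252  -899.63523489 1235.42698055]
pot [([514.0, 309.0, 48.0], 0.96, [270.0, 159.0]),
[... 938 characters left out ...]
e_s': 1.2, 'joints': array([-1.41810772e+00,  1.58397851e-01,  1.59700678e+00,  1.39817443e-05,
        1.38620127e+00, -2.10119987e-01]), 'qd': array([ 0.00046433,  0.00065686, -0.00141346, -0.00028387,  0.00016876,
       -0.00143275]), 'joint_torque': array([-1.10937010e-03, -3.85579491e+01, -3.22361362e+01,  6.99875713e-02,
        3.09287512e-02, -1.12213888e-05]), 'eef_pos': array([ 204.0390896 , -537.56055853,  214.59895498]), 'tool_rot': array([-6.42329714e-06,  9.83591543e-01,  1.80409745e-01,  7.05942775e-06]), 'wrist_force': array([ 0.34736411, -0.60511306,  0.60770743]), 'torque': array([ 0.01034538, -0.01024463, -0.02979882]), 'grasp_force': 0.0, 'grip_width': 92.15706030935279}
```

```bash
python3 - <<'E'
import cv2
a=cv2.imread('pics/top0.png')[100:300,180:450]
cv2.imwrite('pics/v1.png',cv2.resize(a,None,fx=2.9,fy=2.9,interpolation=cv2.INTER_CUBIC))
E
```

```text
(no output)
```

View pics/v1.png

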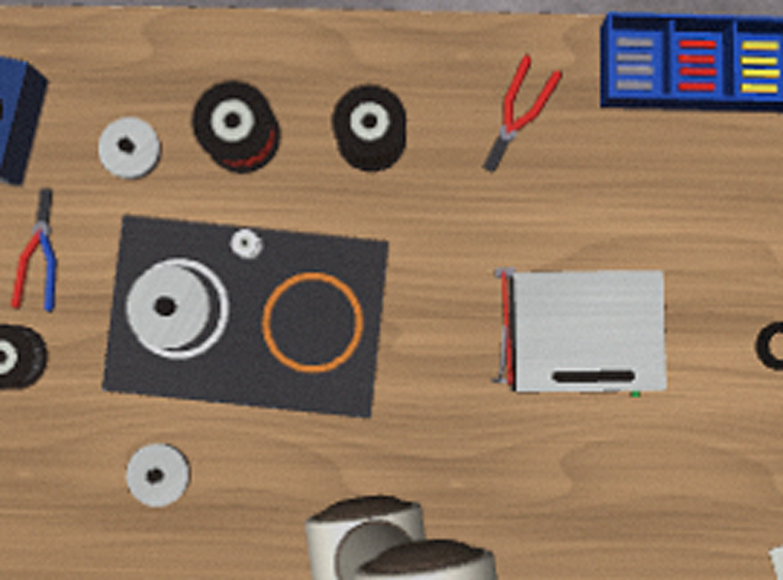

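View pics/side0.png

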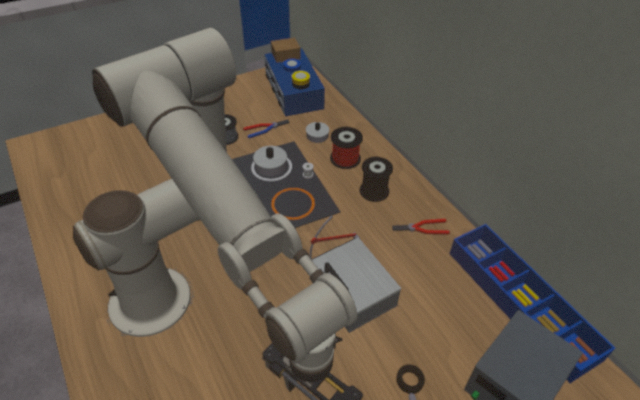

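The top crop has three pot look-alikes, at top-image pixels (237,205) on the white ring and plate, (234,264) in front and (224,151) behind. The last two are smaller and stand on bare wood, so I choose (237,205). The orange ring is at (288,211). The warmer is at (383,214), with its handle at (385,230) and the red pointer at (355,213).

```bash
python3 - <<'E'
from h import *
Z=np.load('pics/top0.npz');im=Z['im'].astype(int);d=Z['d'];c=[Z['c%d'%i] for i in range(4)]
hsv=cv2.cvtColor(Z['im'],cv2.COLOR_RGB2HSV)
yy,xx=np.mgrid[:400,:640]
P=world(c,np.c_[xx.ravel(),yy.ravel()],d=d.ravel()).reshape(400,640,3)
box=lambda u0,u1,v0,v1:(xx>=u0)&(xx<u1)&(yy>=v0)&(yy<v1)
o=box(265,312,190,232)&(hsv[...,0]<20)&(hsv[...,1]>150)
W=world(c,np.c_[xx[o],yy[o]],z=6)
A=np.c_[2*W[:,:2],np.ones(len(W))];s=np.linalg.lstsq(A,(W[:,:2]**2).sum(1),rcond=None)[0]
print("orange",s[:2],np.sqrt(s[2]+s[0]**2+s[1]**2),len(W))
k=box(215,260,185,230)&(P[...,2]>70)
print("knob top",k.sum(),P[k].mean(0), np.c_[xx[k],yy[k]].mean(0))
kk=box(230,245,198,212)&(im.sum(2)<150)
if kk.sum(): q=np.c_[xx[kk],yy[kk]].mean(0);print("knob dark",kk.sum(),q,world(c,[q],z=75),world(c,[q],z=82))
co=box(215,262,185,230)&(P[...,2]>38)&(P[...,2]<60)
w=P[co];print("cover",co.sum(),w.mean(0),(cv2.minEnclosingCircle(w[:,:2].astype(np.float32))))
for nm,b,zl,zh in[("plate",box(205,320,165,250),2,12),("lid",box(340,420,185,245),80,96)]:
    m=b&(P[...,2]>zl)&(P[...,2]<zh);print(nm,m.sum(),cv2.minAreaRect(P[m][:,:2].astype(np.float32)),P[m].mean(0))
m=box(340,420,180,245)&(P[...,2]>108);
r=box(340,362,185,240)&(hsv[...,1]>130)&((hsv[...,0]<8)|(hsv[...,0]>172))
for v in range(185,240,3):
    q=r&(yy==v)
    if q.any():print(v,xx[q].tolist(),P[q].mean(0).round(1))
h=box(365,405,222,236)&(im.sum(2)<150);q=np.c_[xx[h],yy[h]]
print("handle",h.sum(),q.mean(0),world(c,[q.mean(0)],z=122),cv2.minAreaRect(world(c,q,z=122)[:,:2].astype(np.float32)))
S=np.load('pics/side0.npz')
E
```

```text
orange [508.2258851  125.20031856] 65.50419139315592 228
knob top 47 [510.09446116 264.59691826 340.06097002] [236.5106383  206.25531915]
knob dark 31 [236.5483871  205.41935484] [[522.27394118 318.77479809  75.        ]] [[521.91474141 317.32426328  82.        ]]
cover 576 [523.88730708 320.20081156  48.68332588] ((543.954833984375, 292.8990173339844), 89.3426742553711)
plate 5682 ((522.5028686523438, 231.91864013671875), (344.7947692871094, 470.2635803222656), 0.9928379654884338) [518.98291574 211.76995061   6.40209051]
lid 2066 ((501.6817626953125, -239.78561401367188), (162.57286071777344, 226.8694305419922), 0.3245321810245514) [ 503.45913291 -247.80834696   88.13482151]
194 [353] [ 573.1 -132.8   96.5]
197 [353, 354] [ 565.3 -139.2   49.2]
200 [353, 354] [ 549.5 -134.3  103.4]
203 [353, 354] [ 537.8 -134.2  106.2]
206 [354] [ 526.2 -135.9  109.2]
209 [354, 355] [ 517.  -142.2   65. ]
212 [355] [ 507.6 -149.9    5.5]
215 [355] [ 491.4 -138.2  129.1]
218 [355] [ 480.1 -137.9  133.6]
221 [355] [ 468.8 -137.5  139.1]
224 [355] [ 457.6 -137.1  144. ]
227 [355, 356] [ 446.7 -144.1   93.2]
230 [355, 356] [ 435.5 -138.6  150.7]
handle 79 [384.3164557  229.51898734] [[ 438.81500401 -250.07442797  122.        ]] ((438.51287841796875, -249.13084411621094), (10.982894897460938, 98.75855255126953), 4.644251346588135)
```

```bash
python3 -m creep '{"dr":[[0,0,0.055],[0,0,0.11],[0,0,0.165],[0,0,0.22],[0,0,0.275],[0,0,0.33],[0,0,0.385],[0,0,0.436]],"offset":[[0.038,-0.046,0],[0.076,-0.092,0],[0.114,-0.138,0],[0.152,-0.184,0],[0.190,-0.23,0],[0.228,-0.276,0],[0.266,-0.322,0],[0.304,-0.368,0]],"hand":[100,100,100,100,100,100,100,100]}'
```

```text
time_s: 2.2
eef_pos: [358.0, -83.9, 215.0]
tool_rot: [0.0, 0.999, -0.038, 0.001]
wrist_force: [2.0, -0.5, 0.2]
grip_width: 92.0
grasp_force: 0.0
```

```bash
python3 -m creep '{"dr":[[0,0,0],[0,0,0],[0,0,0],[0,0,0],[0,0,0],[0,0,0],[0,0,0],[0,0,0]],"offset":[[0.015,-0.055,0],[0.03,-0.11,0],[0.046,-0.166,0],[0.062,-0.222,0],[0.08,-0.28,0],[0.096,-0.336,0],[0.112,-0.39,0],[0.112,-0.39,0]],"hand":[100,100,100,100,100,100,100,100]}'
python3 - <<'E'
from h import *
c,im,d=snap("wrist","w1");print(-cv2.Rodrigues(c[2])[0].T@c[3],telemetry.get_obs()["eef_pos"])
for n in["pot","pot_knob","heat_ring","rest_ring"]:print(n,[(np.round(x["position"],1).tolist(),round(x["confidence"],2)) for x in nets.spot_in("wrist",n)])
print(proj(c,[[522,319,82],[522,319,48],[508,125,6]]))
E
```

```text
time_s: 3.2
eef_pos: [497.9, 297.9, 213.5]
tool_rot: [-0.0, 0.999, -0.035, -0.001]
wrist_force: [-0.1, -1.0, 0.1]
grip_width: 91.6
grasp_force: 0.0
[574.58454739 291.65420267 382.38066853] [497.64141076 296.14892202 213.80724142]
pot [([525.5, 324.5, 48.6], 0.84), ([323.9, 334.9, 29.4], 0.6)]
pot_knob [([316.1, 333.8, 31.5], 0.97), ([527.2, 319.5, 47.7], 0.73), ([557.5, 225.1, 6.2], 0.65)]
heat_ring [([509.5, 130.6, 9.7], 0.74)]
rest_ring [([555.2, 275.9, 8.6], 0.87), ([524.1, 322.4, 51.0], 0.29)]
[[291.20164396 172.0396013 ]
 [293.71400982 166.05733051]
 [466.08070696 160.94488979]]
```

View pics/w1.png

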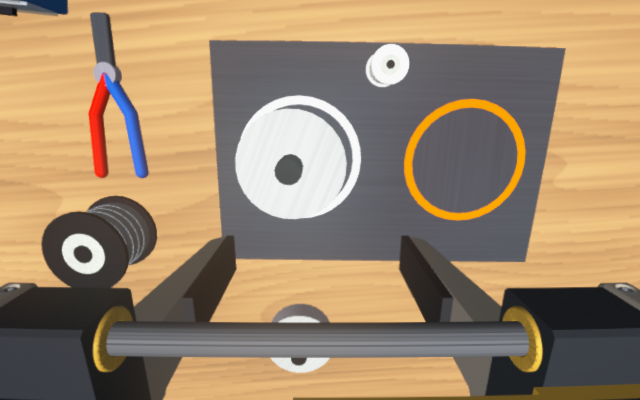

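The wrist view confirms the choice: the large covered pot is on the white ring, with its knob at (289,169). The orange ring is centred at (465,160), and the reel is at (388,65), well away from the slide path.

```bash
python3 - <<'E'
from h import *
Z=np.load('pics/w1.npz');c=[Z['c%d'%i] for i in range(4)];im=Z['im'];hsv=cv2.cvtColor(im,cv2.COLOR_RGB2HSV)
yy,xx=np.mgrid[:400,:640]
def fit(m,z):
    W=world(c,np.c_[xx[m],yy[m]],z=z)[:,:2]
    s=np.linalg.lstsq(np.c_[2*W,np.ones(len(W))],(W**2).sum(1),rcond=None)[0];return s[:2],np.sqrt(s[2]+s[0]**2+s[1]**2),len(W)
o=(hsv[...,0]<22)&(hsv[...,1]>190)&(hsv[...,2]>200)&(xx>395)&(xx<535)&(yy>90)&(yy<230)
print("orange",fit(o,6))
k=(im.sum(2)<230)&(xx>268)&(xx<310)&(yy>148)&(yy<190)
print("knob top",fit(k,82),world(c,[np.c_[xx[k],yy[k]].mean(0)],z=82),np.sqrt(k.sum()/np.pi))
w=((im.min(2)>150)&(xx>225)&(xx<370)&(yy>85)&(yy<230)).astype(np.uint8)
P=world(c,np.c_[xx.ravel(),yy.ravel()],d=Z['d'].ravel()).reshape(400,640,3)
m=(P[...,2]>40)&(P[...,2]<56)&(xx>225)&(xx<370)&(yy>85)&(yy<230)
m=cv2.morphologyEx(m.astype(np.uint8),cv2.MORPH_OPEN,np.ones((9,9)))
cn=max(cv2.findContours(m,0,2)[0],key=cv2.contourArea).reshape(-1,2)
mm=np.zeros_like(m,bool);mm[cn[:,1],cn[:,0]]=True
print("cover edge",fit(mm,48))
print(telemetry.get_obs()["eef_pos"],telemetry.get_obs()["tool_rot"])
E
```

```text
orange (array([506.96135374, 126.88434398]), np.float64(65.39672130197887), 2654)Traceback (most recent call last):
  File "<stdin>", line 10, in <module>
  File "<stdin>", line 5, in fit
  File "h.py", line 8, in world
    u=cv2.undistortPoints(np.array(px,float).reshape(-1,1,2),K,D).reshape(-1,2)
      ~~~~~~~~~~~~~~~~~~~^^^^^^^^^^^^^^^^^^^^^^^^^^^^^^^^^^^^^^^^
cv2.error: OpenCV(4.12.0) /io/opencv/modules/calib3d/src/undistort.dispatch.cpp:347: error: (-215:Assertion failed) CV_IS_MAT(_src) && CV_IS_MAT(_dst) && (_src->rows == 1 || _src->cols == 1) && (_dst->rows == 1 || _dst->cols == 1) && _src->cols + _src->rows - 1 == _dst->rows + _dst->cols - 1 && (CV_MAT_TYPE(_src->type) == CV_32FC2 || CV_MAT_TYPE(_src->type) == CV_64FC2) && (CV_MAT_TYPE(_dst->type) == CV_32FC2 || CV_MAT_TYPE(_dst->type) == CV_64FC2) in function 'cvUndistortPointsInternal'
```

```bash
python3 - <<'E'
from h import *
c,im,d=snap("wrist","w2")
hsv=cv2.cvtColor(im,cv2.COLOR_RGB2HSV)
yy,xx=np.mgrid[:400,:640]
def fit(m,z):
    W=world(c,np.c_[xx[m],yy[m]],z=z)[:,:2]
    s=np.linalg.lstsq(np.c_[2*W,np.ones(len(W))],(W**2).sum(1),rcond=None)[0];return s[:2],np.sqrt(s[2]+s[0]**2+s[1]**2),len(W)
o=(hsv[...,0]<22)&(hsv[...,1]>190)&(hsv[...,2]>200)&(xx>395)&(xx<535)&(yy>90)&(yy<230)
print("orange",fit(o,6))
k=(im.sum(2)<360)&(xx>268)&(xx<310)&(yy>148)&(yy<190)
print("knob top",world(c,[np.c_[xx[k],yy[k]].mean(0)],z=80),np.sqrt(k.sum()/np.pi))
P=world(c,np.c_[xx.ravel(),yy.ravel()],d=d.ravel()).reshape(400,640,3)
m=(P[...,2]>40)&(P[...,2]<56)&(xx>225)&(xx<370)&(yy>85)&(yy<230)
m=cv2.morphologyEx(m.astype(np.uint8),cv2.MORPH_OPEN,np.ones((9,9)))
cn=max(cv2.findContours(m,0,2)[0],key=cv2.contourArea).reshape(-1,2)
mm=np.zeros_like(m,bool);mm[cn[:,1],cn[:,0]]=True
print("cover edge",fit(mm,48))
s=telemetry.get_obs();print(s["eef_pos"],s["tool_rot"])
E
```

```text
orange (array([506.92780081, 126.82010273]), np.float64(65.43195892241104), 2628)
knob top [[524.33874807 321.26613638  80.        ]] 14.161046158239445
cover edge (array([523.10071738, 322.24747585]), np.float64(54.87932631750044), 143)
[497.89456474 294.03230753 215.08657298] [-1.30308805e-05  9.99302837e-01 -3.73328542e-02  3.13510018e-04]
```

```bash
python3 -m creep '{"dr":[[0,0,0],[0,0,0],[0,0,0],[0,0,0],[0,0,0],[0,0,0],[0,0,0]],"offset":[[0.0235,-0.029,0.02],[0.0235,-0.029,0.05],[0.0235,-0.029,0.085],[0.0235,-0.029,0.12],[0.0235,-0.029,0.145],[0.0235,-0.029,0.162],[0.0235,-0.029,0.162]],"hand":[100,100,100,100,100,100,100]}'
python3 -m creep '{"dr":[[0,0,0],[0,0,0],[0,0,0],[0,0,0],[0,0,0],[0,0,0]],"offset":[[0,0,0],[0,0,0],[0,0,0],[0,0,0],[0,0,0],[0,0,0]],"hand":[20,20,20,20,20,20]}' 15
```

```text
time_s: 4.38
eef_pos: [522.7, 321.5, 51.8]
tool_rot: [0.0, 0.999, -0.037, -0.001]
wrist_force: [0.4, -0.2, 0.2]
grip_width: 91.8
grasp_force: 0.0
time_s: 5.12
eef_pos: [523.4, 322.3, 52.6]
tool_rot: [0.0, 0.999, -0.037, -0.0]
wrist_force: [0.0, -0.1, 0.9]
grip_width: 33.9
grasp_force: 0.0
```

```bash
python3 -m creep '{"dr":[[0,0,0],[0,0,0],[0,0,0],[0,0,0],[0,0,0]],"offset":[[0,0,0],[0,0,0],[0,0,0],[0,0,0],[0,0,0]],"hand":[15,15,15,15,15]}' 15
```

```text
time_s: 5.75
eef_pos: [523.5, 322.6, 52.6]
tool_rot: [-0.0, 0.999, -0.037, 0.0]
wrist_force: [0.6, 2.7, -1.1]
grip_width: 25.3
grasp_force: 15.0
```

```bash
python3 -m creep '{"dr":[[0,0,0],[0,0,0],[0,0,0],[0,0,0],[0,0,0],[0,0,0],[0,0,0],[0,0,0]],"offset":[[0,0.006,0],[0,0.018,0],[-0.0003,0.033,0],[-0.0005,0.048,0],[-0.0007,0.063,0],[-0.0008,0.078,0],[-0.0009,0.090,0],[-0.001,0.100,0]],"hand":[15,15,15,15,15,15,15,15]}' 15
python3 -m creep '{"dr":[[0,0,0],[0,0,0],[0,0,0],[0,0,0],[0,0,0],[0,0,0],[0,0,0],[0,0,0]],"offset":[[0,0.012,0],[0,0.026,0],[-0.0003,0.041,0],[-0.0005,0.056,0],[-0.0006,0.071,0],[-0.0007,0.084,0],[-0.0008,0.0925,0],[-0.0008,0.0967,0]],"hand":[15,15,15,15,15,15,15,15]}' 15
python3 -m creep '{"dr":[[0,0,0],[0,0,0]],"offset":[[0,0,0],[0,0,0]],"hand":[15,15]}' 15
```

```text
time_s: 6.75
eef_pos: [515.1, 221.9, 52.6]
tool_rot: [-0.0, 0.999, -0.037, -0.0]
wrist_force: [0.6, 4.3, -1.4]
grip_width: 25.7
grasp_force: 15.0
time_s: 7.75
eef_pos: [507.2, 125.8, 52.6]
tool_rot: [-0.0, 0.999, -0.037, -0.0]
wrist_force: [1.1, 4.1, 0.4]
grip_width: 25.7
grasp_force: 15.0
time_s: 8.0
eef_pos: [507.2, 125.5, 52.6]
tool_rot: [0.001, 0.999, -0.036, -0.0]
wrist_force: [-0.4, -3.4, 1.1]
grip_width: 25.5
grasp_force: 15.0
```

```bash
python3 -m creep '{"dr":[[0,0,0],[0,0,0],[0,0,0],[0,0,0],[0,0,0],[0,0,0]],"offset":[[0,0,0],[0,0,0],[0,0,0],[0,0,0],[0,0,0],[0,0,0]],"hand":[100,100,100,100,100,100]}'
python3 -m creep '{"dr":[[0,0,0],[0,0,0],[0,0,0],[0,0,0],[0,0,0],[0,0,0],[0,0,0]],"offset":[[0,0,-0.02],[0,0,-0.05],[0,0,-0.09],[0,0,-0.13],[0,0,-0.165],[0,0,-0.18],[0,0,-0.18]],"hand":[100,100,100,100,100,100,100]}'
python3 - <<'E'
from h import *
c,im,d=snap("wrist","w3")
hsv=cv2.cvtColor(im,cv2.COLOR_RGB2HSV);yy,xx=np.mgrid[:400,:640]
def fit(m,z):
    W=world(c,np.c_[xx[m],yy[m]],z=z)[:,:2]
    s=np.linalg.lstsq(np.c_[2*W,np.ones(len(W))],(W**2).sum(1),rcond=None)[0];return s[:2],np.sqrt(s[2]+s[0]**2+s[1]**2),len(W)
u,v=proj(c,[[507,126,48]])[0];near=np.hypot(xx-u,yy-v)<100
print(u,v)
P=world(c,np.c_[xx.ravel(),yy.ravel()],d=d.ravel()).reshape(400,640,3)
m=(near&(P[...,2]>40)&(P[...,2]<56)).astype(np.uint8)
m=cv2.morphologyEx(m,cv2.MORPH_OPEN,np.ones((9,9)))
cn=max(cv2.findContours(m,0,2)[0],key=cv2.contourArea).reshape(-1,2)
mm=np.zeros_like(m,bool);mm[cn[:,1],cn[:,0]]=True;print("cover",fit(mm,48))
o=(hsv[...,0]<22)&(hsv[...,1]>190)&(hsv[...,2]>200)&near;print("orange",fit(o,6))
s=telemetry.get_obs();print(s["eef_pos"])
E
```

```text
time_s: 8.75
eef_pos: [507.3, 126.3, 52.6]
tool_rot: [-0.0, 0.999, -0.037, 0.0]
wrist_force: [0.5, 0.6, 1.0]
grip_width: 83.5
grasp_force: 0.0
time_s: 9.62
eef_pos: [507.6, 126.3, 232.9]
tool_rot: [-0.0, 0.999, -0.037, 0.001]
wrist_force: [1.2, -0.5, -0.2]
grip_width: 92.0
grasp_force: 0.0
316.47045451403176 184.76203459515042
cover (array([505.51119937, 125.28390197]), np.float64(54.27637658772701), 137)
orange (array([505.97525757, 126.43645473]), np.float64(66.12281124192938), 1333)
[506.86742992 126.2888274  231.5885373 ]
```

View pics/w3.png

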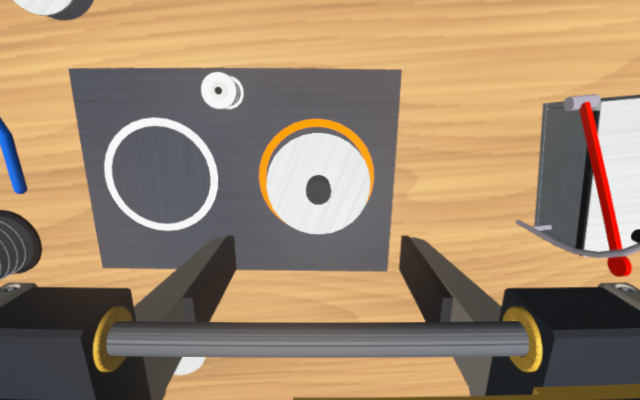

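The cover is at (318,183), centred on the orange ring (316,180) once parallax is allowed for, so it is about 1 mm off. The red pointer runs from (583,105) to (620,267).

```bash
python3 -m creep '{"dr":[[0,0,-0.15],[0,0,-0.3],[0,0,-0.45],[0,0,-0.6],[0,0,-0.75],[0,0,-0.9],[0,0,-1.05],[0,0,-1.2]],"offset":[[0,0.03,-0.02],[0,0.08,-0.04],[0,0.13,-0.06],[0,0.18,-0.08],[0,0.23,-0.1],[0,0.28,-0.1],[0,0.33,-0.1],[0,0.38,-0.1]],"hand":[100,100,100,100,100,100,100,100]}'
python3 -c "
from h import *
s=telemetry.get_obs();M=R.from_quat(np.roll(s['tool_rot'],-1)).as_matrix();print(M.round(4),s['joints'].round(3));print(M.T@(np.array([470,-330,332])-s['eef_pos']))"
```

```text
time_s: 10.68
eef_pos: [478.6, -253.9, 330.1]
tool_rot: [-0.002, 0.844, 0.536, -0.0]
wrist_force: [0.4, -0.0, 0.4]
grip_width: 92.1
grasp_force: 0.0
[[ 0.4253  0.905  -0.0028]
 [ 0.905  -0.4253  0.0026]
 [ 0.0012 -0.0036 -1.    ]] [-0.711  0.024  1.516  0.     1.606 -0.272]
[-72.53099508  24.58858585  -2.05450916]
```

```bash
python3 -m creep '{"dr":[[0,0,-0.15],[0,0,-0.3],[0,0,-0.44],[0,0,-0.44],[0,0,-0.44]],"offset":[[-0.03,0.012,0],[-0.06,0.022,0],[-0.072,0.024,0],[-0.072,0.024,0],[-0.072,0.024,0]],"hand":[100,100,100,100,100]}'
python3 - <<'E'
from h import *
c,im,d=snap("wrist","w4");s=telemetry.get_obs();print(s["eef_pos"],s["tool_rot"],s["joints"].round(3))
for n in["lid","lid_handle","pointer_tip"]:print(n,[(np.round(x["position"],1).tolist(),round(x["confidence"],2)) for x in nets.spot_in("wrist",n)])
E
```

```text
time_s: 11.3
eef_pos: [470.1, -327.2, 331.4]
tool_rot: [-0.001, 0.709, 0.705, 0.0]
wrist_force: [0.2, -0.4, -0.2]
grip_width: 92.2
grasp_force: 0.0
[ 470.27604492 -327.17218673  331.81989388] [-6.86873231e-04  7.08908406e-01  7.05300209e-01  1.20095465e-04] [-0.819  0.104  1.428  0.     1.611 -0.814]
lid [([497.5, -237.2, 90.8], 0.69)]
lid_handle [([494.9, -237.0, 84.6], 0.82)]
pointer_tip [([553.0, -135.4, 94.1], 0.78)]
```

View pics/w4.png

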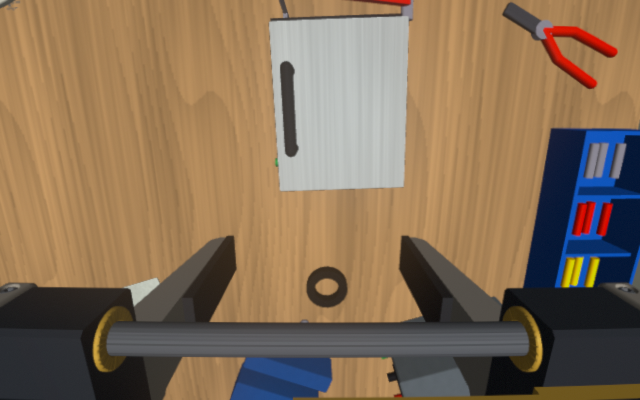

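The lid is at (340,105) with the handle bar from (287,65) to (291,152). The pointer is only partly in view along the top edge, so I'll take its angle from depth across several views.

```bash
python3 - <<'E'
from h import *
yy,xx=np.mgrid[:400,:640]
def load(f):
    Z=np.load(f'pics/{f}.npz');c=[Z['c%d'%i] for i in range(4)]
    return c,Z['im'],world(c,np.c_[xx.ravel(),yy.ravel()],d=Z['d'].ravel()).reshape(400,640,3)
c,im,P=load('w4')
m=(P[...,2]>81)&(P[...,2]<95)&(xx>250)&(xx<425)&(yy>10)&(yy<200)
m=cv2.morphologyEx(m.astype(np.uint8),cv2.MORPH_OPEN,np.ones((7,7)))>0
W=world(c,np.c_[xx[m],yy[m]],z=87);print("lid",cv2.minAreaRect(W[:,:2].astype(np.float32)),np.median(P[m][:,2]))
h=(im.astype(int).sum(2)<260)&(xx>275)&(xx<303)&(yy>55)&(yy<162)
W=world(c,np.c_[xx[h],yy[h]],z=121)[:,:2];W=W[np.hypot(*(W-np.median(W,0)).T)<60]
print("handle",len(W),W.mean(0),cv2.minAreaRect(W.astype(np.float32)),np.median(P[h][:,2]),P[h][P[h][:,2]>100].mean(0),np.polyfit(W[:,1],W[:,0],1))
for f in("w3","w4","top0","side0"):
    c,im,P=load(f);hsv=cv2.cvtColor(im,cv2.COLOR_RGB2HSV)
    r=(hsv[...,1]>150)&(hsv[...,2]>100)&((hsv[...,0]<6)|(hsv[...,0]>174))
    r=cv2.erode(r.astype(np.uint8),np.ones((3,3)))>0 if f[0]=='w' else r
    q=P[r];q=q[(q[:,0]>400)&(q[:,0]<590)&(abs(q[:,1]+136)<13)&(q[:,2]>82)&(q[:,2]<260)]
    if len(q)>5:
        a=np.polyfit(q[:,0],q[:,2],1);res=abs(np.polyval(a,q[:,0])-q[:,2]);q=q[res<8];a=np.polyfit(q[:,0],q[:,2],1)
        print(f,len(q),"ang",-np.arctan(a[0]),"z@580",np.polyval(a,580),q.min(0),q.max(0))
E
```

```text
lid ((498.9998474121094, -248.1776123046875), (159.0786895751953, 201.9070281982422), 1.870078444480896) 85.78593112196268
handle 1066 [ 439.39682601 -249.44034019] ((440.0635681152344, -251.5499267578125), (13.94564437866211, 100.6174087524414), 1.8455013036727905) 121.67735066774523 [ 439.72871992 -249.50405619  124.9081339 ] [-2.96276437e-02  4.32006496e+02]
w3 1672 ang 0.418161496315997 z@580 81.33981424867682 [ 428.59980484 -138.44803975   82.06713504] [ 575.28885641 -129.32027372  152.89085063]
w4 60 ang 0.42941071879078807 z@580 83.73497837530044 [ 540.93262636 -136.094412     85.83778092] [ 573.93549497 -131.91225432  101.06278504]
top0 42 ang 0.42174525333440227 z@580 88.47744989271041 [ 428.14102153 -140.62196638   91.98536002] [ 573.09425606 -131.96332742  155.41543462]
side0 51 ang 0.43567492390862 z@580 82.65235524534307 [ 429.66393221 -140.91331214   92.22357333] [ 562.56807105 -130.27610399  155.58466659]
```

```bash
python3 -m creep '{"dr":[[0,0,-0.01],[0,0,-0.02],[0,0,-0.035],[0,0,-0.035],[0,0,-0.035],[0,0,-0.035],[0,0,-0.035],[0,0,-0.035]],"offset":[[0.04,-0.015,0.02],[0.077,-0.0305,0.045],[0.077,-0.0305,0.09],[0.077,-0.0305,0.135],[0.077,-0.0305,0.175],[0.077,-0.0305,0.205],[0.077,-0.0305,0.225],[0.077,-0.0305,0.2315]],"hand":[100,100,100,100,100,100,100,100]}'
python3 -m creep '{"dr":[[0,0,0],[0,0,0],[0,0,0],[0,0,0],[0,0,0],[0,0,0]],"offset":[[0,0,0],[0,0,0],[0,0,0],[0,0,0],[0,0,0],[0,0,0]],"hand":[25,25,25,25,25,25]}' 30
```

```text
time_s: 12.5
eef_pos: [439.5, -250.0, 100.0]
tool_rot: [-0.001, 0.696, 0.718, 0.0]
wrist_force: [0.0, -0.8, -0.6]
grip_width: 92.0
grasp_force: 0.0
time_s: 13.25
eef_pos: [440.0, -250.9, 101.1]
tool_rot: [0.0, 0.696, 0.718, 0.0]
wrist_force: [-0.7, -0.0, -0.1]
grip_width: 34.0
grasp_force: 0.0
```

```bash
python3 -m creep '{"dr":[[0,0,0],[0,0,0],[0,0,0],[0,0,0],[0,0,0],[0,0,0]],"offset":[[0,0,0.002],[0,0,0.002],[0,0,0.002],[0,0,0.002],[0,0,0.002],[0,0,0.002]],"hand":[0,0,0,0,0,0]}' 30
python3 -c "
from h import *
h=np.array([140,42]);T=.42
for a in np.linspace(0,T,8):
  # warmer frame x,z of handle rel hinge; tool tilts with lid; TCP 18 short along -normal
  def f(a,L=42-18.): return np.array([-140*np.cos(a)+L*np.sin(a),140*np.sin(a)+L*np.cos(a)])
  print(round(a,3),(f(a)-f(0)).round(1))"
```

```text
time_s: 14.0
eef_pos: [437.8, -250.7, 98.6]
tool_rot: [-0.002, 0.696, 0.718, -0.002]
wrist_force: [-7.1, -0.1, 3.3]
grip_width: 13.1
grasp_force: 30.0
0.0 [0. 0.]
0.06 [1.7 8.4]
0.12 [ 3.9 16.6]
0.18 [ 6.6 24.7]
0.24 [ 9.7 32.6]
0.3 [13.3 40.3]
0.36 [17.4 47.8]
0.42 [22. 55.]
```

```bash
python3 -m creep '{"dr":[[0.03,0,0],[0.06,0,0],[0.12,0,0],[0.18,0,0],[0.24,0,0],[0.3,0,0],[0.36,0,0],[0.42,0,0]],"offset":[[0,-0.001,-0.0042],[0,-0.0003,-0.0084],[0,0.0019,-0.0166],[0,0.0046,-0.0247],[0,0.0077,-0.0326],[0,0.0113,-0.0403],[0,0.0154,-0.0478],[0,0.02,-0.055]],"hand":[0,0,0,0,0,0,0,0]}' 30
python3 -m creep '{"dr":[[0,0,0],[0,0,0],[0,0,0],[0,0,0]],"offset":[[0,0,0],[0,0,0],[0,0,0],[0,0,0]],"hand":[0,0,0,0]}' 30
python3 - <<'E'
from h import *
s=telemetry.get_obs();M=R.from_quat(np.roll(s['tool_rot'],-1)).as_matrix();print("tilt",np.arctan2(-M[0,2],-M[2,2]),s["eef_pos"]-19*M[:,2],s['joints'].round(2))
g=s["eef_pos"]-19*M[:,2];print("lid from bar pos",np.arctan2(g[2]-75,578-g[0])-np.arctan2(42,140))
yy,xx=np.mgrid[:400,:640]
for n in("wrist","top","side"):
    c,im,d=snap(n,n+"5");P=world(c,np.c_[xx.ravel(),yy.ravel()],d=d.ravel()).reshape(400,640,3);hsv=cv2.cvtColor(im,cv2.COLOR_RGB2HSV)
    q=P[((hsv[...,1]>150)&(hsv[...,2]>100)&((hsv[...,0]<6)|(hsv[...,0]>174)))];q=q[(q[:,0]>400)&(q[:,0]<590)&(abs(q[:,1]+136)<13)&(q[:,2]>82)&(q[:,2]<260)]
    l=P[(hsv[...,1]<40)&(hsv[...,2]>110)];l=l[(l[:,0]>440)&(l[:,0]<565)&(l[:,1]>-340)&(l[:,1]<-160)&(l[:,2]>80)&(l[:,2]<170)]
    for k,w in(("pointer",q),("lid",l)):
        if len(w)<10: print(n,k,len(w));continue
        for _ in range(4):
            a=np.polyfit(w[:,0],w[:,2],1);e=abs(np.polyval(a,w[:,0])-w[:,2]);w=w[e<max(4,2*np.median(e))]
        print(n,k,len(w),-np.arctan(a[0]),np.polyval(a,580))
E
```

```text
time_s: 15.0
eef_pos: [459.6, -250.1, 153.8]
tool_rot: [-0.147, 0.68, 0.702, -0.151]
wrist_force: [-2.7, -2.4, -6.2]
grip_width: 12.9
grasp_force: 30.0
time_s: 15.5
eef_pos: [459.6, -250.1, 153.8]
tool_rot: [-0.146, 0.681, 0.702, -0.15]
wrist_force: [-3.7, -1.4, -5.2]
grip_width: 12.9
grasp_force: 30.0
tilt 0.4205497310744543 [ 467.39397424 -249.89865227  171.10645394] [-0.58  0.4   1.49 -0.24  1.61 -0.58]
lid from bar pos 0.42391239991698326
wrist pointer 3033 0.4229137816035911 83.31690483650402
wrist lid 44578 0.4151637622466968 86.31723053337552
top pointer 22 0.4619927171287524 83.38944793711408
top lid 121 0.43663959727383633 88.3517108535674
side pointer 20 0.5033382580721721 71.49561452369574
side lid 1357 0.4168454648472936 88.80161918539397
```

View pics/wrist5.png

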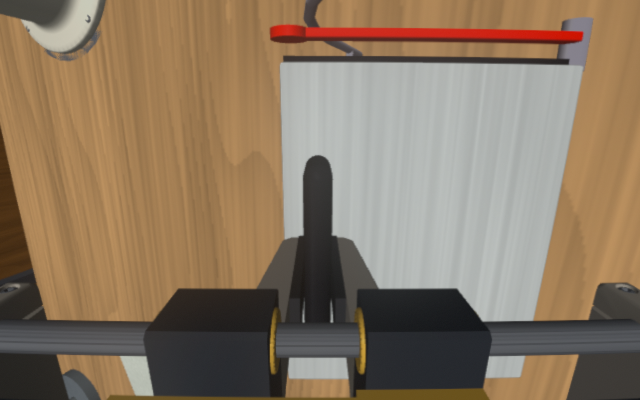

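The wrist view shows the bar gripped at (318,240). The red pointer, from (275,33) to (580,36), runs parallel to the lid's striped edge. Measured from that view, the lid is at 0.415 rad and the pointer at 0.423 rad, well inside 0.07 rad. Handing in.

```bash
python3 -c "
from h import *
print(manip.sign_off())"
```

```text
the job is handed in; nothing more can be done
None
```

The pot is let go about 1 mm from the orange ring's centre, and I handed in with the lid gripped and held still at about 0.42 rad, within about 0.01 rad of the red pointer; the sign-off returned no verdict.

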